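Park the balance in its latched bay

TASK

Put the laboratory balance away in the low plywood bay on the bench: lift the steel latch bar over its catch, swing the gate wide open into the bay and slide the balance in along the bench top through the gateway, without lifting or tipping it. Then swing the gate fully shut again so that the bar drops back over its catch and holds the gate. Leave the jar, the slide box and the beaker alone.

Things in the scene. Friction and masses are not known exactly. Their poses are not given: they have to be found in the camera images.
- bay_mouth (a point): Bay: fixed, plywood walls 12 mm thick, 60 high, no floor. Point on the bench, mid gateway, in the shut gate's plane; y points into the bay, x along the gateway to the hinge post, z up. Gateway 180 mm wide. Inside: x from -105 to +135, back wall at y = 310. Hinge post 26 mm square, 130 high, at x = +98. Latch post: x from -121 to -95, y from -28 to +38, 56 high
- catch_top (a point): Steel catch on the latch post: point on the top of its upright tooth (78 mm above the bench; bay_mouth x = -108, y = -10; axes as bay_mouth). Tooth 6 mm thick, 26 wide, 22 high. The bar lies in front of it (-y). Behind it (+y) a ramp falls to 20 mm below within 42 mm: a gate shut from inside the bay lifts the bar by the ramp, and the bar then drops in front of the tooth
- gate_hinge (a point): Gate: plywood panel 12 mm thick, z from 6 to 120 mm, 0.3 kg. Point on its upright hinge axis at bench height (bay_mouth x = +83, y = 0); the point turns with the gate, axes as bay_mouth when shut. The panel runs 2 to 174 mm along this point's -x; outer face at y = -6, inner face at y = +6
- gate (a joint): Gate angle: 0 shut (a stop), grows to 1.75 rad (a stop) as the free edge swings into the bay (towards +y of bay_mouth), clockwise seen from above. Light friction: it stays where it is left
- bar_pivot (a point): Pivot of the L-shaped steel latch bar on the gate's outer face, at (-95, -20, 69) mm of gate_hinge (axes as gate_hinge when the bar is down; turns with the bar). A level arm 14 mm high, 8 thick runs from it 106 mm to -x, over the latch post; an upright lever 10 mm wide, 8 thick rises 81 mm from it
- bar (a joint): Bar angle: 0 dropped (level, on a stop), grows to 0.6 rad (a stop) as its nose rises; falls back by its own weight (0.11 kg) when let go. Clears the tooth above 0.25 rad. Pushing the upright lever towards the hinge post (+x of gate_hinge) raises the nose, with 1 to 2 N
- lever_tip (a point): Top end of the bar's upright lever, on its centre line, 81 mm above the pivot: 150 mm above the bench when the bar is down
- balance: the laboratory balance: a grey box 100 x 100 mm, its sides from 4 to 34 mm above the bench, with a round steel pan 82 mm wide on top (top at 42 mm), on four rubber feet. Origin at the centre of its underside, z up, x and y along its sides. Loose, about 0.5 kg; it slides on the bench with a push of about 2 to 5 N
- jar: bystander: closed jar 66 mm wide, 85 mm high; origin at the centre of its underside
- slidebox: bystander: box for slides 50 x 80 x 30 mm; origin at the centre of its underside
- beaker: bystander: clear beaker 66 mm wide, 70 mm high; origin at the centre of its underside
Things that resemble listed ones, but are neither listed nor needed, are in the scene too. There is more than one size of the balance; the job needs the largest.

How it is judged:
By the outcome, as a careful person would: the job done as asked, in the order asked, and still so for the second after the job is handed in, with the robot touching nothing.
It also fails if it takes over 72 s, if anything falls off the work surface, if the arm or the gripper's body presses on something with over 40 N, if the wrist force passes 120 N, or if a joint passes its speed limit or range.

ROBOT

A 6-joint arm with a two-finger parallel gripper is mounted at the origin on the work surface. World frame = base frame: x ahead of the robot, y to its left, z up, the work surface at z = 0. Lengths are in m, angles in rad, forces in N, time in s.
With the tool pointing down it reaches from about 0.35 to 0.775 m from the base axis. Payload 5.5 kg.
Tool frame: the origin (TCP) lies on the centre line of the jaws, within the pads' length; the fingertips stand 11 mm ahead of it and the grasp point (between the pads) lies 8 mm behind it (env.tip_reach is the distance from the TCP to the fingertips, in m); z points along the fingers, x is the direction in which the jaws open and shut, and the axes are right-handed (so a half turn about z gives the same grasp; the last joint's range is limited). The gripper opens to 85 mm and grips with 20 to 120 N. Pads are 22 mm wide; open, the fingers measure 114 mm over their backs; the gripper's body (76 mm by 85 mm) begins 54 mm behind the grasp point. The pads swing forward as they close: fully open they stand 13 mm farther back than shut.
Start: joints at [1.184, 0.313, 0.046, 1.304, 0, 1.431], TCP at [0.14, 0.558, 0.242] pointing down, gripper open.
Joint ranges: [-2.76, 2.76], [-0.86, 1.69], [-1.03, 1.26], [-2.2, 2.34], [-1.47, 1.5], [-3.14, 3.14]. Speed limits (rad/s): [2.57, 2.57, 3.14, 3.14, 3.14, 3.14].

INTERFACE

Orientations are given as a unit quaternion [w, x, y, z].
In Python, from workcell import env gives the robot as it stands.
- The arm moves only by the tool carry_out, never from a script. Its argument "moves" is one flat list of numbers, 7 for each row, row after row: the gripper command: -1 is shut, 1 is fully open, values between are in proportion, then the shift along the tool's x, y, z in m, then the turn, a rotation vector about the tool's x, y, z in degrees. A call has exactly 5 rows; each row shifts and turns the pose as measured when the row begins, along the tool's axes as they then stand; what a row does not reach is not made up. A row lasts 1/8 s, in which the tool goes at most 62.5 mm and 10.7 degrees, less where a joint would pass 70% of its speed; a pose out of reach is approached as far as the arm can. A call is refused whole if a number of a shift passes 0.0625 or a number of a turn 10.7, either way. A call with a gripper value outside its range is refused whole. The fingers move at their own pace and stop on an object; "squeeze" is the grip in N (left out, the last holds). Time passes only in rows, so rows that do not move let the fingers close, or fill a call up. It gives the time, the measured TCP pose, the force and the opening at its end, in the units of the state.
- env.get_state(): the state, without advancing time (a new reading comes with each control period).
- env.read_camera(name): name is "side" or "top"; returns the picture (480x640x3 uint8, red, green, blue); there is no depth.
- env.calibration(name): a dict with "camera_matrix" (3x3 intrinsics, pixels), "k1" (the pictures are not rectified: a ray, as slopes to the right and down, at radius r is drawn at 1 + k1 r^2 times it, then the intrinsics apply), "rvec" (rotation vector, rad) and "tvec" (3), from world to camera coordinates, as OpenCV has them. Camera axes: x right, y down, z forward; pixel columns grow to the right and rows downward; lengths in m; the calibration is good to about 2 mm. A picture is of the moment at which its call begins. calibration takes no time and is no camera call.
- env.hand_in(): hands the job in, once; it reports no verdict.
The state is a dict: "clock": time; "joint_pos": joint angles; "qvel": joint speeds; "tau": joint torques, N m; "tcp_pos": TCP position; "orientation": TCP orientation; "wrist_force": force on the tool from outside, world axes, zero at the start; "ft_torque": the same for the moment, N m; "finger_gap": finger opening in m.
Only numpy, scipy, OpenCV 4.12 (cv2) and the standard library are available. Lean on these libraries where they do the work, as an engineer would, in place of code of your own. Each camera call takes 0.05 s, during which the arm holds its last target. There are 200 camera calls.

## Working session

There is one attempt and no reset: what is moved stays moved. The work goes in short steps, Python scripts to look and compute and a tool call to move; the robot and the scene stay as the last step left them, time stands still between calls to the robot, and variables do not carry over. Pictures are saved under pics/ and viewed, about 8 in all and at most 12, crops included, and the job is handed in when it is done.

Besides the shell and the picture viewer there is one more tool, called after "Emit:" as a command line: name --argument value ..., lists and objects as JSON in quotes. carry_out: Moves the arm, as the interface text tells. Its arguments: {"type":"object","properties":{"moves":{"type":"array"},"squeeze":{"type":"number"}},"required":["moves"]}

```bash
mkdir -p pics; ls
cat > h.py <<'E'
import numpy as np, cv2
from workcell import env
from scipy.spatial.transform import Rotation as R
def snap(n,f):
    im=env.read_camera(n); cv2.imwrite('pics/'+f,im[:,:,::-1]); return im
def cal(n):
    c=env.calibration(n); K=np.array(c['camera_matrix']); Rm=cv2.Rodrigues(np.array(c['rvec'],float))[0]
    return K,np.array([c['k1'],0,0,0,0.]),Rm,np.array(c['tvec'],float).ravel()
def ray(n,uv):
    K,d,Rm,t=cal(n); p=cv2.undistortPoints(np.array([[uv]],float),K,d).ravel()
    return -Rm.T@t, Rm.T@np.array([p[0],p[1],1])
def onz(n,uv,z):
    o,v=ray(n,uv); return o+v*(z-o[2])/v[2]
def proj(n,P):
    K,d,Rm,t=cal(n); return cv2.projectPoints(np.array(P,float).reshape(-1,1,3),cv2.Rodrigues(Rm)[0],t,K,d)[0].reshape(-1,2)
E
python3 - <<'E'
from h import *
snap('top','t0.png');snap('side','s0.png')
s=env.get_state();print(s)
for n in('top','side'): print(n,ray(n,(320,240)),cal(n)[0])
E
```

```text
pics
{'clock': 0.1, 'joint_pos': array([ 1.18437905e+00,  3.13940762e-01,  4.51299358e-02,  1.30359540e+00,
       -9.91841923e-06,  1.43124843e+00]), 'qvel': array([ 0.00060641, -0.00139301,  0.00332058, -0.00073049,  0.00064461,
       -0.00138839]), 'tau': array([ 2.23644718e-03, -4.81724346e+01,  2.99245030e+01,  1.27137074e-02,
       -1.60991858e-04, -3.76708424e-07]), 'tcp_pos': array([0.1403366, 0.5571809, 0.2415045]), 'orientation': array([ 4.05948535e-04,  7.88786613e-01,  6.14666601e-01, -6.95109916e-04]), 'wrist_force': array([ 0.61607373,  0.70391174, -0.18640078]), 'ft_torque': array([0.02010227, 0.01968834, 0.03178957]), 'finger_gap': 0.08561488105235734}
top (array([ 0.36983107, -0.12270957,  1.01067237]), array([ 0.20375703, -0.00404887, -0.97904093])) [[517.7747075    0.         316.18561032]
 [  0.         517.7747075  239.77430042]
 [  0.           0.           1.        ]]
side (array([0.49251989, 0.42053377, 0.58735234]), array([ 0.06960852, -0.74583203, -0.6626058 ])) [[495.11205279   0.         322.99649503]
 [  0.         495.11205279 234.5633806 ]
 [  0.           0.           1.        ]]
```

View pics/t0.png

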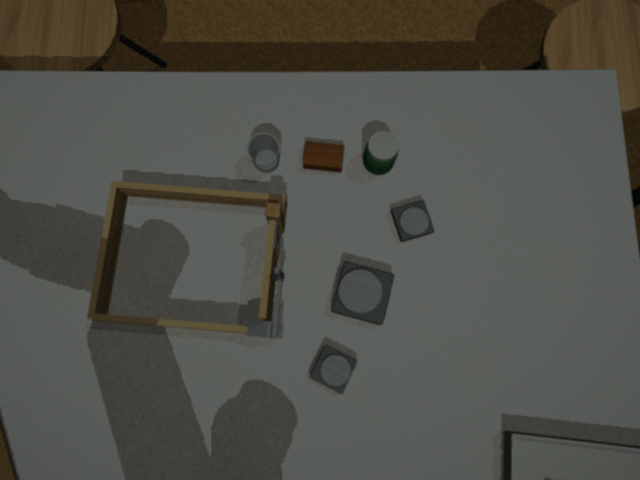

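View pics/s0.png

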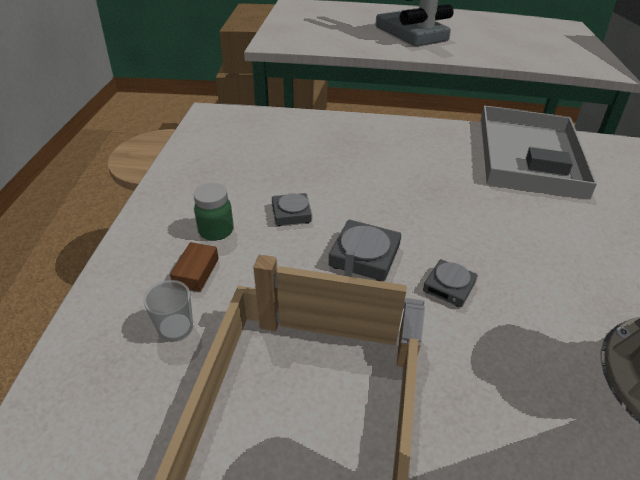

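Top: bay with its back at the left (corners ~(115,183), (90,318)), hinge post (275,210), latch post (~262,325). The large balance is at (362,292), with small decoys at (412,219) and (333,368). The jar (380,150), slide box (323,155) and beaker (264,150) are beyond the hinge side. I'll crop in for exact corners.

Run:
```python
from h import *
im=cv2.imread('pics/t0.png')
c=cv2.resize(im[180:345,225:405],None,fx=4.4,fy=3.6,interpolation=cv2.INTER_CUBIC)
c=cv2.resize(im[185:345,230:410],None,fx=3.6,fy=3.6,interpolation=cv2.INTER_CUBIC)
c=np.clip(c.astype(float)*1.7,0,255).astype(np.uint8)
cv2.imwrite('pics/c0.png',c)
for uv in [(115,183),(90,318)]: print(onz('top',uv,.06))
print(onz('top',(275,210),.13), onz('top',(262,292),.12),onz('top',(362,292),.042))
```

```text
[0.67904609 0.26502346 0.06      ]
[0.4237549  0.28937501 0.06      ]
[ 0.60702021 -0.04727799  0.13      ] [ 0.46384714 -0.02651119  0.12      ] [ 0.47208542 -0.20514418  0.042     ]
```

View pics/c0.png

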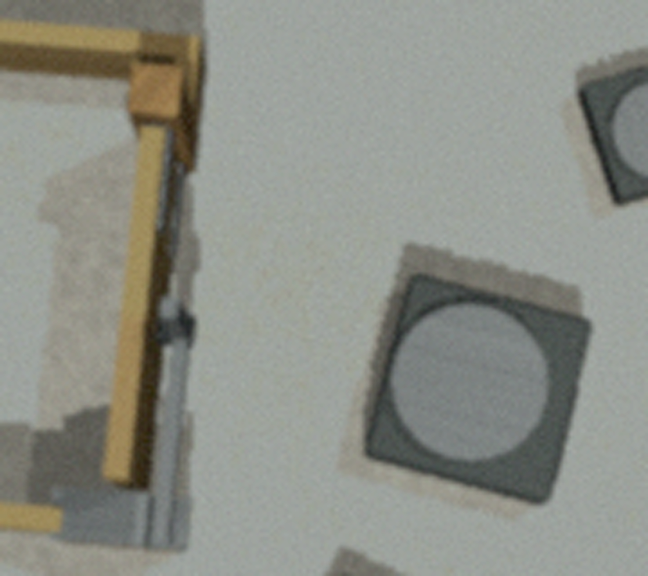

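```bash
cat >> h.py <<'E'
def cr(u,v,z): return onz('top',(230+u/3.6-.36,185+v/3.6-.36),z)
E
python3 - <<'E'
from h import *
a=cr(153.5,126.5,.12);b=cr(117.5,481,.12);print('gate',a,b,np.linalg.norm(a-b))
hp=np.array([cr(*c,.13) for c in[(135,63),(182,70),(178,122),(130,118)]]).mean(0);print('hp',hp)
bc=[onz('top',u,.06) for u in[(115,183),(90,318)]];d=bc[0]-bc[1];print('back',np.degrees(np.arctan2(d[1],d[0])),np.linalg.norm(d))
d=a-b;print('gate ang',np.degrees(np.arctan2(d[1],d[0])))
th=np.arctan2(d[1],d[0]);x=np.array([np.cos(th),np.sin(th),0]);y=np.array([-x[1],x[0],0])
m1=hp-.098*x-.0*y;m2=(a+b)/2+.088*x-.083*x;print('mouth',m1,m2)
B=np.array([cr(*c,.034) for c in[(412,275),(590,322),(547,503),(367,455)]]);print(B,B.mean(0))
e=B[1]-B[0];print('bal ang',np.degrees(np.arctan2(e[1],e[0])),[np.linalg.norm(B[i]-B[i-1]) for i in range(4)], 'pan',cr(469,381,.042))
# lever tip and side view check
M=m2*1;M[2]=0
P=lambda q:M+q[0]*x+q[1]*y+np.array([0,0,q[2]])
pts=[P(q) for q in[(.085,.013-.026,.13),(.111,-.013,.13),(.111,.013,.13),(.085,.013,.13),(-.012,-.02,.150),(-.091,-.006,.12),(-.091,.006,.12),(-.108,-.01,.078)]]
print(proj('side',pts).round(),proj('top',pts).round()); print(pts[4])
Bm=B.mean(0);v=Bm-M;print('bal in bay',v@x,v@y)
E
```

```text
gate [ 0.59180696 -0.04189594  0.12      ] [ 0.41918569 -0.0280002   0.12      ] 0.17317966008208174
hp [ 0.6060741  -0.04385426  0.13      ]
back -5.448807446029611 0.256449974138301
gate ang -4.602293205217084
mouth [ 0.50839008 -0.03599085  0.13      ] [ 0.5104802  -0.03534926  0.12      ]
[[ 0.53206016 -0.17270112  0.034     ]
 [ 0.50698408 -0.26622078  0.034     ]
 [ 0.41279551 -0.24110755  0.034     ]
 [ 0.43729811 -0.14827998  0.034     ]] [ 0.47228447 -0.20707736  0.034     ]
bal ang -105.01003968815351 [np.float64(0.09785826114170945), np.float64(0.09682321953279716), np.float64(0.09747903265980097), np.float64(0.09600695470596715)] pan [ 0.47493889 -0.20130304  0.042     ]
[[277. 256.]
 [259. 253.]
 [253. 266.]
 [272. 269.]
 [350. 251.]
 [407. 284.]
 [407. 290.]
 [416. 305.]] [[279. 217.]
 [281. 203.]
 [266. 202.]
 [265. 216.]
 [277. 270.]
 [266. 318.]
 [259. 318.]
 [269. 329.]]
[ 0.49691412 -0.05432191  0.15      ]
bal in bay -0.024293319842925855 -0.17423916484847796
```

```bash
cat >> h.py <<'E'
TH=np.radians(-4.9); XB=np.array([np.cos(TH),np.sin(TH),0]); YB=np.array([-XB[1],XB[0],0]); M=np.array([.5093,-.0357,0])
def bay(x,y,z): return M+XB*x/1e3+YB*y/1e3+np.array([0,0,z/1e3])
def tobay(p): return np.array([(p-M)@XB,(p-M)@YB,p[2]])*1e3
def down(yawdeg):
    a=np.radians(yawdeg); x=np.array([np.cos(a),np.sin(a),0]); z=np.array([0,0,-1.]); return R.from_matrix(np.c_[x,np.cross(z,x),z])
def pose():
    s=env.get_state(); q=s['orientation']; return s,np.array(s['tcp_pos']),R.from_quat([q[1],q[2],q[3],q[0]])
def plan(way,vmax=.06):
    """way: (bx,by,bz mm bay frame, yaw rel. to bay deg, grip[, rows])"""
    s,p,q=pose(); rows=[]
    print('now bay',tobay(p).round(1),'yaw',round(np.degrees(np.arctan2(q.as_matrix()[1,0],q.as_matrix()[0,0])-TH),1),'F',s['wrist_force'].round(1),'t',round(s['clock'],2))
    for w in way:
        T=bay(*w[:3]); Q=down(w[3]+np.degrees(TH)); rv=(Q*q.inv()).as_rotvec()
        n=w[5] if len(w)>5 else max(1,int(np.ceil(max(np.linalg.norm(T-p)/vmax,np.degrees(np.linalg.norm(rv))/10))))
        p0,q0=p,q
        for k in range(1,n+1):
            pn=p0+(T-p0)*k/n; qn=R.from_rotvec(rv*k/n)*q0
            rows.append([w[4],*q.inv().apply(pn-p).round(4),*np.degrees((q.inv()*qn).as_rotvec()).round(1)]); p,q=pn,qn
    while len(rows)%5: rows.append([way[-1][4],0,0,0,0,0,0])
    for i in range(0,len(rows),5): print([float(v) for r in rows[i:i+5] for v in r])
E
python3 - <<'E'
from h import *
print(env.tip_reach)
plan([(-58,-21,200,0,-1),(-58,-21,116,0,-1,2)])
im=cv2.imread('pics/s0.png')
c=cv2.resize(im[200:330,240:430],None,fx=4,fy=4,interpolation=cv2.INTER_CUBIC);cv2.imwrite('pics/c1.png',np.clip(c*1.3,0,255).astype(np.uint8))
E
```

```text
0.011
now bay [-418.3  559.2  241.5] yaw 80.8 F [ 0.6  0.7 -0.2] t 0.1
[-1.0, -0.0429, 0.0374, 0.0035, 0.0, 0.0, 6.7, -1.0, -0.0382, 0.0422, 0.0035, 0.0, 0.0, 6.7, -1.0, -0.033, 0.0464, 0.0035, 0.0, 0.0, 6.7, -1.0, -0.0274, 0.0499, 0.0035, 0.0, 0.0, 6.7, -1.0, -0.0213, 0.0528, 0.0035, 0.0, 0.0, 6.7]
[-1.0, -0.015, 0.0549, 0.0035, 0.0, 0.0, 6.7, -1.0, -0.0084, 0.0563, 0.0035, 0.0, 0.0, 6.7, -1.0, -0.0018, 0.0569, 0.0035, 0.0, 0.0, 6.7, -1.0, 0.0049, 0.0567, 0.0035, 0.0, 0.0, 6.7, -1.0, 0.0115, 0.0557, 0.0035, 0.0, 0.0, 6.7]
[-1.0, 0.0179, 0.054, 0.0035, 0.0, 0.0, 6.7, -1.0, 0.0241, 0.0515, 0.0035, 0.0, 0.0, 6.7, -1.0, -0.0, -0.0, 0.042, -0.0, 0.0, 0.0, -1.0, -0.0, -0.0, 0.042, -0.0, 0.0, 0.0, -1.0, 0.0, 0.0, 0.0, 0.0, 0.0, 0.0]
```

View pics/c1.png

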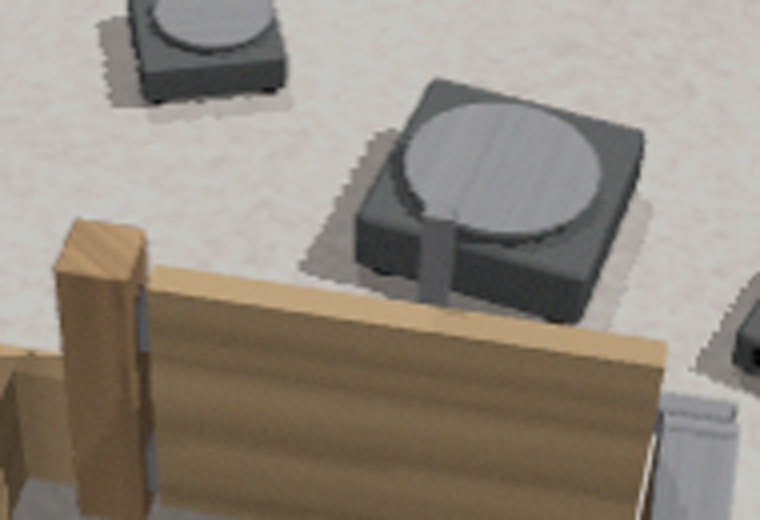

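The crop shows the lever top at side (350,254), against a predicted (350,251), so the bay frame is consistent. Moving to the lever.

Emit:
carry_out --moves '[-1,-0.043,0.037,0.003,0,0,6.7,-1,-0.038,0.042,0.003,0,0,6.7,-1,-0.033,0.046,0.003,0,0,6.7,-1,-0.027,0.05,0.003,0,0,6.7,-1,-0.021,0.053,0.003,0,0,6.7]' --squeeze 30

```text
clock: 0.72
tcp_pos: [0.2693, 0.2995, 0.2235]
orientation: [0.001, 0.934, 0.356, -0.001]
wrist_force: [1.3, 0.6, 0.1]
finger_gap: 0.0003
```

Emit:
carry_out --moves '[-1,-0.015,0.055,0.003,0,0,6.7,-1,-0.008,0.056,0.003,0,0,6.7,-1,-0.002,0.057,0.003,0,0,6.7,-1,0.005,0.057,0.003,0,0,6.7,-1,0.011,0.056,0.003,0,0,6.7]'

```text
clock: 1.35
tcp_pos: [0.3963, 0.0347, 0.2085]
orientation: [0.002, 0.998, 0.063, 0.0]
wrist_force: [1.2, 0.7, 0.2]
finger_gap: 0.0005
```

Run:
```python
from h import *
plan([(-60,-23,190,0,-1),(-60,-23,116,0,-1,2)])
```

```text
now bay [-118.6   60.5  208.5] yaw 12.1 F [1.2 0.7 0.2] t 1.35
[-1.0, 0.0199, 0.0469, 0.0094, 0.1, -0.0, 6.0, -1.0, 0.0248, 0.0446, 0.0093, 0.1, -0.0, 6.0, -1.0, -0.0, 0.0, 0.037, -0.0, -0.0, 0.0, -1.0, -0.0, 0.0, 0.037, -0.0, -0.0, -0.0, -1.0, 0.0, 0.0, 0.0, 0.0, 0.0, 0.0]
```

Emit:
carry_out --moves '[-1,0.02,0.047,0.009,0,0,6,-1,0.025,0.045,0.009,0,0,6,-1,0,0.001,0.037,0,0,0,-1,0,0,0.037,0,0,0,-1,0,0,0,0,0,0]'

```text
clock: 1.98
tcp_pos: [0.4501, -0.0637, 0.1136]
orientation: [0.002, 0.999, -0.051, 0.001]
wrist_force: [-0.6, 0.0, 0.9]
finger_gap: -0.0001
```

Run:
```python
from h import *
plan([(-60,-23,116,0,-1)])
im=snap('top','t1.png')
sd=snap('side','s1.png')
a=cv2.resize(im[185:345,230:390],None,fx=2.5,fy=2.5,interpolation=cv2.INTER_CUBIC);b=cv2.resize(sd[180:340,240:440],None,fx=2,fy=2.5,interpolation=cv2.INTER_CUBIC)
cv2.imwrite('pics/c2.png',np.clip(np.hstack([a,b])[:,:,::-1]*1.3,0,255).astype(np.uint8))
```

```text
now bay [-56.5 -33.  113.6] yaw -0.9 F [-0.6  0.   0.9] t 1.98
[-1.0, -0.0036, -0.0099, -0.0024, 0.2, -0.1, -0.9, -1.0, 0.0, 0.0, 0.0, 0.0, 0.0, 0.0, -1.0, 0.0, 0.0, 0.0, 0.0, 0.0, 0.0, -1.0, 0.0, 0.0, 0.0, 0.0, 0.0, 0.0, -1.0, 0.0, 0.0, 0.0, 0.0, 0.0, 0.0]
```

View pics/c2.png

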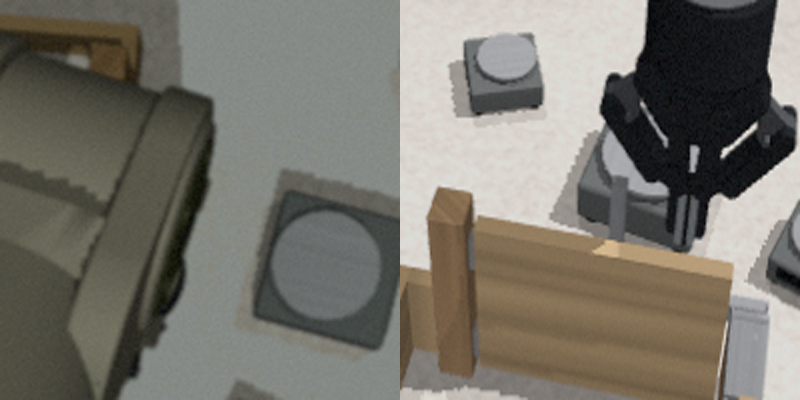

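Side view: the shut fingers stand on the latch side of the lever, clear in front of the gate. Next, shift towards the gate and push the lever.

Emit:
carry_out --moves '[-1,0,-0.009,0,0,0,-0.9,-1,0.018,0,0,0,0,0,-1,0.016,0,0,0,0,0,-1,0.012,0,0,0,0,0,-1,0,0,0,0,0,0]'

```text
clock: 2.7
tcp_pos: [0.5038, -0.0563, 0.124]
orientation: [0.003, 0.999, -0.039, 0.008]
wrist_force: [-1.0, -0.0, 1.2]
finger_gap: -0.0001
```

Run:
```python
from h import *
plan([(-2,-23,116,0,-1)])
sd=snap('side','s2.png')
cv2.imwrite('pics/c3.png',cv2.resize(sd[180:340,240:440],None,fx=2.5,fy=2.5,interpolation=cv2.INTER_CUBIC)[:,:,::-1])
```

```text
now bay [ -3.7 -21.  124. ] yaw 0.4 F [-1.  -0.   1.2] t 2.7
[-1.0, 0.0015, 0.002, 0.0081, 0.3, -0.9, 0.4, -1.0, 0.0, 0.0, 0.0, 0.0, 0.0, 0.0, -1.0, 0.0, 0.0, 0.0, 0.0, 0.0, 0.0, -1.0, 0.0, 0.0, 0.0, 0.0, 0.0, 0.0, -1.0, 0.0, 0.0, 0.0, 0.0, 0.0, 0.0]
```

View pics/c3.png

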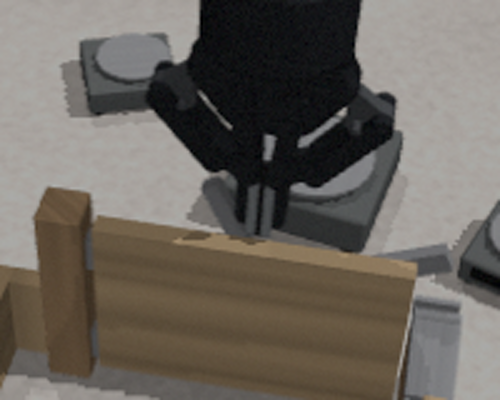

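The bar's nose is raised (right end at crop (430,260), well above the latch post) and the fingers hold the lever over. Now swing the gate around its hinge.

```bash
cat >> h.py <<'E'
def gf(gx,gy,deg):
    t=np.radians(deg); return 83+gx*np.cos(t)+gy*np.sin(t), -gx*np.sin(t)+gy*np.cos(t)
E
python3 - <<'E'
from h import *
print(env.get_state()['joint_pos'].round(2))
w=[]
for t in (5,14,24,34,44,54,64,72,80,85): w.append((*gf(-84,-14,t),114,-min(t,60),-1,1))
plan(w)
E
```

```text
[-0.27  0.24 -0.36  0.96 -0.    1.38]
now bay [ -4.3 -21.  123.9] yaw 0.4 F [ 0.7  1.2 -0. ] t 2.75
[-1.0, 0.0024, -0.0144, 0.0099, 0.3, -0.9, 5.4, -1.0, -0.0012, -0.0133, 0.0, -0.0, 0.0, 9.0, -1.0, -0.0012, -0.0148, -0.0, 0.0, -0.0, 10.0, -1.0, -0.0012, -0.0148, 0.0, -0.0, 0.0, 10.0, -1.0, -0.0012, -0.0148, -0.0, 0.0, -0.0, 10.0]
[-1.0, -0.0012, -0.0148, 0.0, -0.0, -0.0, 10.0, -1.0, -0.0012, -0.0148, 0.0, -0.0, -0.0, 6.0, -1.0, -0.0003, -0.0119, -0.0, 0.0, 0.0, 0.0, -1.0, 0.0014, -0.0118, -0.0, 0.0, -0.0, 0.0, -1.0, 0.0017, -0.0072, -0.0, 0.0, -0.0, 0.0]
```

Emit:
carry_out --moves '[-1,0.002,-0.014,0.01,0,-0.9,5.4,-1,0,-0.013,0,0,0,9,-1,-0.001,-0.015,0,0,0,10,-1,-0.001,-0.015,0,0,0,10,-1,-0.001,-0.015,0,0,0,10]'

```text
clock: 3.38
tcp_pos: [0.5243, 0.0117, 0.1142]
orientation: [0.004, 0.905, -0.426, -0.001]
wrist_force: [-0.3, -1.1, 0.0]
finger_gap: 0.0
```

Run:
```python
from h import *
w=[]
for t in (54,64,72,80,86): w.append((*gf(-84,-14,t),114,-min(t,60),-1,1))
plan(w)
sd=snap('side','s3.png')
cv2.imwrite('pics/c4.png',sd[150:430,180:480][:,:,::-1])
```

```text
now bay [ 10.9  48.5 114.2] yaw -45.6 F [-0.3 -1.1  0. ] t 3.38
[-1.0, -0.0, -0.016, 0.0, 0.4, -0.1, 8.4, -1.0, -0.0012, -0.0148, 0.0, -0.0, 0.0, 6.0, -1.0, -0.0003, -0.0119, -0.0, 0.0, -0.0, -0.0, -1.0, 0.0014, -0.0118, -0.0, 0.0, 0.0, 0.0, -1.0, 0.0021, -0.0087, 0.0, 0.0, 0.0, 0.0]
```

View pics/c4.png

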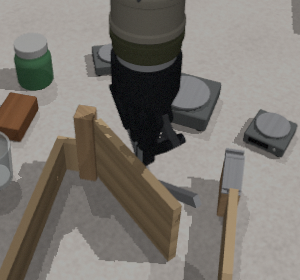

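The gate is about 45° open and the bar is past the catch. Continuing.

Emit:
carry_out --moves '[-1,0,-0.016,0,0,0,8.4,-1,-0.001,-0.015,0,0,0,6,-1,0,-0.012,0,0,0,0,-1,0.001,-0.012,0,0,0,0,-1,0.002,-0.009,0,0,0,0]'

```text
clock: 4.05
tcp_pos: [0.5774, 0.0462, 0.1139]
orientation: [0.003, 0.845, -0.535, -0.005]
wrist_force: [-1.3, 4.3, 2.0]
finger_gap: -0.0003
```

Run:
```python
from h import *
plan([(-25,75,116,-60,-1),(-25,75,230,-60,-1)])
im=snap('top','t4.png');sd=snap('side','s4.png')
cv2.imwrite('pics/c5.png',np.hstack([im[150:450,80:400],sd[150:450,180:500]])[:,:,::-1])
```

```text
now bay [ 60.8  87.4 113.9] yaw -59.7 F [-1.3  4.3  2. ] t 4.05
[-1.0, -0.0163, 0.0402, -0.0006, 0.3, 0.1, 0.1, -1.0, -0.0162, 0.0402, -0.0008, 0.3, 0.1, 0.1, -1.0, 0.0, 0.0, -0.057, 0.0, -0.0, -0.0, -1.0, 0.0, 0.0, -0.057, 0.0, -0.0, -0.0, -1.0, 0.0, 0.0, 0.0, 0.0, 0.0, 0.0]
```

View pics/c5.png

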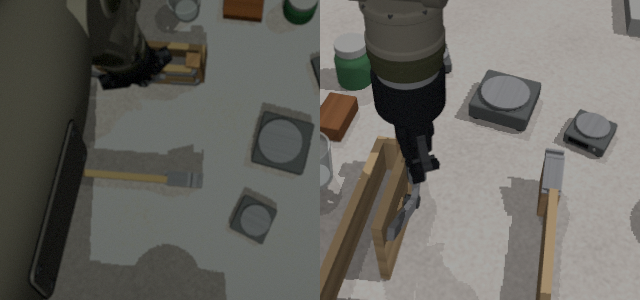

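The gate is about 88° open and the bystanders are untouched. Backing off and going behind the balance.

Emit:
carry_out --moves '[-1,-0.016,0.04,0,0,0,0,-1,-0.016,0.035,0,0,0,0,-1,0,0,-0.05,0,0,0,-1,0,0,-0.05,0,0,0,-1,0,0,0,0,0,0]'

```text
clock: 4.78
tcp_pos: [0.4941, 0.0393, 0.2128]
orientation: [0.007, 0.846, -0.533, -0.005]
wrist_force: [0.2, -0.6, -1.1]
finger_gap: -0.0001
```

Run:
```python
from h import *
for uv in[(333,368),(412,219)]: print(tobay(onz('top',uv,.03)))
plan([(-22,-258,190,0,1),(-22,-260,60,0,1,3)])
```

```text
[-164.95398362 -129.21891494   30.        ]
[ 129.05062241 -260.18749535   30.        ]
now bay [-21.6  73.4 212.8] yaw -59.5 F [ 0.2 -0.6 -1.1] t 4.78
[1.0, 0.0476, 0.028, 0.0043, 0.1, 0.1, -9.9, 1.0, 0.042, 0.0358, 0.0042, 0.1, 0.1, -9.9, 1.0, 0.0352, 0.0425, 0.0042, 0.1, 0.1, -9.9, 1.0, 0.0274, 0.048, 0.0041, 0.1, 0.1, -9.9, 1.0, 0.0187, 0.052, 0.004, 0.1, 0.1, -9.9]
[1.0, 0.0094, 0.0544, 0.0039, 0.1, 0.1, -9.9, 1.0, -0.0, 0.0007, 0.0433, 0.0, -0.0, 0.0, 1.0, 0.0, 0.0007, 0.0433, 0.0, -0.0, -0.0, 1.0, -0.0, 0.0007, 0.0433, 0.0, -0.0, 0.0, 1.0, 0.0, 0.0, 0.0, 0.0, 0.0, 0.0]
```

Emit:
carry_out --moves '[1,0.048,0.028,0.004,0,0,-9.9,1,0.042,0.036,0.004,0,0,-9.9,1,0.035,0.043,0.004,0,0,-9.9,1,0.027,0.048,0.004,0,0,-9.9,1,0.019,0.052,0.004,0,0,-9.9]'

```text
clock: 5.4
tcp_pos: [0.472, -0.232, 0.1937]
orientation: [0.007, 0.991, -0.131, -0.005]
wrist_force: [0.6, 0.3, -0.1]
finger_gap: 0.0849
```

Run:
```python
from h import *
plan([(-22,-262,180,0,1,2),(-22,-262,70,0,1,2),(-22,-262,60,0,1,1)])
```

```text
now bay [ -20.4 -198.8  193.7] yaw -10.2 F [ 0.6  0.3 -0.1] t 5.4
[1.0, 0.0048, 0.0312, 0.0073, 0.4, 0.3, -5.1, 1.0, 0.002, 0.0315, 0.0071, 0.4, 0.3, -5.1, 1.0, -0.0, 0.0, 0.055, -0.0, -0.0, 0.0, 1.0, -0.0, 0.0, 0.055, -0.0, -0.0, 0.0, 1.0, 0.0, -0.0, 0.01, 0.0, 0.0, -0.0]
```

Emit:
carry_out --moves '[1,0.005,0.031,0.007,0.4,0.3,-5.1,1,0.002,0.034,0.007,0.4,0.3,-5.1,1,0,0,0.05,0,0,0,1,0,0,0.05,0,0,0,1,0,0,0,0,0,0]'

```text
clock: 6.02
tcp_pos: [0.4628, -0.3101, 0.0734]
orientation: [0.004, 0.999, -0.041, -0.0]
wrist_force: [0.2, 0.7, -0.2]
finger_gap: 0.0855
```

Run:
```python
from h import *
plan([(-22,-262,22,0,1,3),(-22,-255,20,0,1,2)])
im=snap('top','t5.png');sd=snap('side','s5.png')
cv2.imwrite('pics/c6.png',np.hstack([im[150:450,80:460],sd[150:450,180:580]])[:,:,::-1])
```

```text
now bay [ -22.9 -277.4   73.4] yaw 0.2 F [ 0.2  0.7 -0.2] t 6.03
[1.0, 0.0003, -0.0053, 0.0171, 0.2, 0.0, 0.1, 1.0, 0.0003, -0.0052, 0.0171, 0.2, 0.0, 0.1, 1.0, 0.0003, -0.0052, 0.0171, 0.2, 0.0, 0.1, 1.0, -0.0, -0.0035, 0.001, -0.0, 0.0, 0.0, 1.0, -0.0, -0.0035, 0.001, -0.0, 0.0, 0.0]
```

View pics/c6.png

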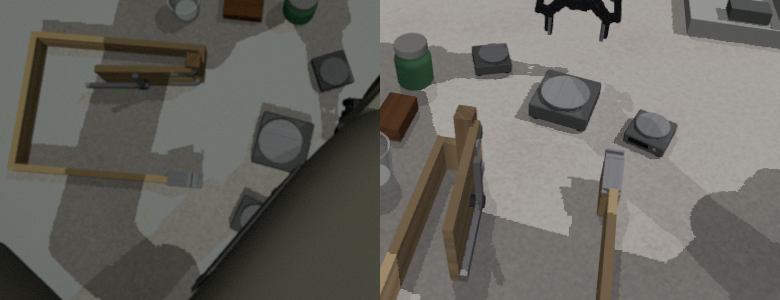

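Gate about 90° open with the bar hanging down; the open fingers are behind the balance. Going down and pushing.

Emit:
carry_out --moves '[1,0,0,0.018,0.2,0,0,1,0,0,0.018,0.2,0,0,1,0,0,0.014,0,0,0,1,0,-0.01,0,0,0,0,1,0,-0.02,0,0,0,0]'

```text
clock: 6.75
tcp_pos: [0.4731, -0.2855, 0.0311]
orientation: [0.007, 0.999, -0.041, 0.008]
wrist_force: [0.9, 0.8, 0.8]
finger_gap: 0.0857
```

Run:
```python
from h import *
s,p,q=pose();y=tobay(p)[1]
plan([(-22,y+20*i,20,0,1,1) for i in range(1,6)])
```

```text
now bay [ -14.8 -252.    31.1] yaw 0.2 F [0.9 0.8 0.8] t 6.75
[1.0, -0.0074, -0.0202, 0.0107, 0.7, -0.9, 0.2, 1.0, 0.0, -0.02, 0.0, -0.0, 0.0, 0.0, 1.0, -0.0, -0.02, -0.0, 0.0, 0.0, -0.0, 1.0, 0.0, -0.02, 0.0, -0.0, 0.0, 0.0, 1.0, -0.0, -0.02, -0.0, 0.0, -0.0, 0.0]
```

Emit:
carry_out --moves '[1,-0.007,-0.008,0.011,0.7,-0.9,0.2,1,-0.002,-0.02,0.003,0,0,0,1,-0.001,-0.02,0.001,0,0,0,1,-0.001,-0.02,0.001,0,0,0,1,-0.001,-0.02,0.001,0,0,0]'

```text
clock: 7.38
tcp_pos: [0.47, -0.1921, 0.0149]
orientation: [0.003, 0.999, -0.043, 0.002]
wrist_force: [0.4, -2.7, 1.8]
finger_gap: 0.0856
```

Run:
```python
from h import *
s,p,q=pose();y=tobay(p)[1]
plan([(-22,y+22*i,20,0,1,1) for i in range(1,6)])
```

```text
now bay [ -25.8 -159.2   14.9] yaw 0.0 F [ 0.4 -2.7  1.8] t 7.38
[1.0, 0.0038, -0.022, -0.0052, 0.3, -0.2, 0.0, 1.0, -0.0, -0.022, 0.0, -0.0, 0.0, -0.0, 1.0, -0.0, -0.022, 0.0, -0.0, 0.0, 0.0, 1.0, -0.0, -0.022, -0.0, 0.0, -0.0, 0.0, 1.0, 0.0, -0.022, 0.0, -0.0, 0.0, 0.0]
```

Emit:
carry_out --moves '[1,0.002,-0.02,-0.005,0.3,-0.2,0,1,0,-0.02,0,0,0,0,1,0,-0.02,0,0,0,0,1,0,-0.02,0,0,0,0,1,0,-0.02,0,0,0,0]'

```text
clock: 8.0
tcp_pos: [0.4787, -0.0838, 0.0197]
orientation: [-0.001, 0.999, -0.042, -0.001]
wrist_force: [0.3, -2.7, -0.1]
finger_gap: 0.0852
```

Run:
```python
from h import *
plan([(-22,-60,20,0,1,1)])
im=snap('top','t7.png');sd=snap('side','s7.png')
cv2.imwrite('pics/c7.png',np.hstack([im[150:450,80:400],sd[100:400,180:580]])[:,:,::-1])
```

```text
now bay [-26.4 -50.5  19.7] yaw 0.1 F [ 0.3 -2.7 -0.1] t 8.0
[1.0, 0.0043, 0.0095, -0.0003, -0.1, 0.1, 0.1, 1.0, 0.0, 0.0, 0.0, 0.0, 0.0, 0.0, 1.0, 0.0, 0.0, 0.0, 0.0, 0.0, 0.0, 1.0, 0.0, 0.0, 0.0, 0.0, 0.0, 0.0, 1.0, 0.0, 0.0, 0.0, 0.0, 0.0, 0.0]
```

View pics/c7.png

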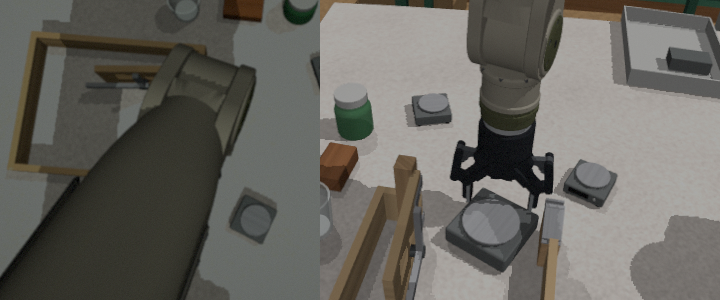

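```bash
cat >> h.py <<'E'
def bal(f,guess,n='side'):
    """rectify the z=34mm plane (1 px = .5 mm, bay frame) about guess (bay mm); outline of the balance"""
    im=cv2.imread('pics/'+f); N=480
    gx,gy=np.meshgrid(guess[0]+(np.arange(N)-N/2)/2,guess[1]+(np.arange(N)-N/2)/2)
    P=M+XB*gx[...,None]/1e3+YB*gy[...,None]/1e3+np.array([0,0,.034])
    uv=proj(n,P).reshape(N,N,2).astype(np.float32); o=cv2.remap(im,uv[...,0],uv[...,1],cv2.INTER_LINEAR); return o
E
python3 - <<'E'
from h import *
o=bal('s7.png',(-25,20)); cv2.imwrite('pics/r7.png',cv2.resize(o,(560,560))[::-1])
E
```

```text
(no output)
```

View pics/r7.png

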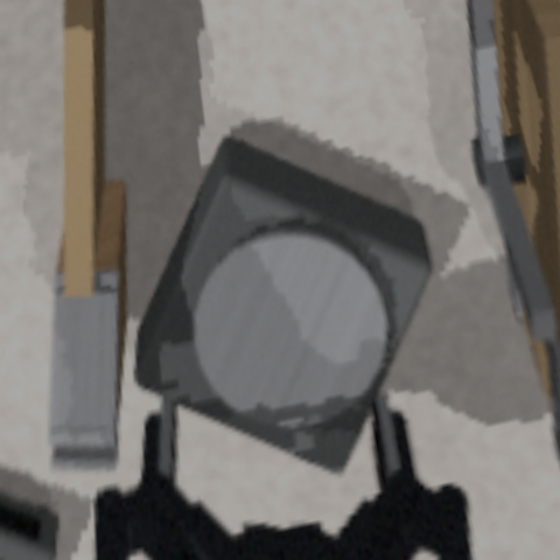

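Rectified view (2.33 px/mm, centre = bay (-25,20)): the balance has turned to about -22° in the gateway. Its corners are at (140,385) and (340,470), and the centre is about (-21,1). The wide-open fingers straddle the corner. I'll back off, narrow the fingers, square up to its face and turn it straight while pushing.

Run:
```python
from h import *
plan([(-30,-95,26,0,1,2),(-55,-92,30,-16,.2,2),(-55,-84,30,-22,.2,1)])
```

```text
now bay [-27.1 -49.2  19.4] yaw 0.3 F [ 0.4  1.1 -0.1] t 8.1
[1.0, -0.0016, 0.0229, -0.0034, -0.1, 0.1, 0.1, 1.0, -0.0015, 0.0229, -0.0033, -0.1, 0.1, 0.1, 0.2, -0.0125, -0.0015, -0.002, 0.0, -0.0, 8.0, 0.2, -0.0126, 0.0003, -0.002, 0.0, -0.0, 8.0, 0.2, -0.0022, -0.0077, -0.0, 0.0, -0.0, 6.0]
```

Emit:
carry_out --moves '[1,0,0.023,-0.004,0,0,0,1,0,0.023,-0.004,0,0,0,0.2,-0.013,0,-0.002,0,0,8,0.2,-0.013,0,0,0,0,8,0.2,-0.003,0,0,0,0,6]'

```text
clock: 8.72
tcp_pos: [0.4429, -0.1213, 0.0284]
orientation: [-0.003, 0.972, -0.234, -0.004]
wrist_force: [-0.1, 0.3, -0.4]
finger_gap: 0.0513
```

Run:
```python
from h import *
n=lambda a:np.array([np.sin(np.radians(a)),np.cos(np.radians(a))])
c=np.array([-21.,1]);w=[]
w.append((*(c-78*n(22)),30,-22,.2,2))
w.append((*(c-64*n(22)),30,-22,.2,2))
w.append((*(c-56*n(22)),30,-22,.2,1))
for i in range(1,6):
    a=22-4.4*i; w.append((*(c+[0,12*i]-56*n(a)),30,-a,.2,1))
plan(w); print(env.get_state()['finger_gap'])
```

```text
now bay [-58.8 -90.9  28.4] yaw -22.2 F [-0.1  0.3 -0.4] t 8.72
[0.2, 0.0003, -0.0107, -0.0008, -0.1, 0.3, -0.1, 0.2, 0.0003, -0.0107, -0.0008, -0.1, 0.3, -0.1, 0.2, 0.0, -0.007, 0.0, -0.0, 0.0, 0.0, 0.2, 0.0, -0.007, 0.0, -0.0, 0.0, 0.0, 0.2, -0.0, -0.008, -0.0, 0.0, -0.0, 0.0]
[0.2, -0.0002, -0.0113, 0.0, -0.0, 0.0, -4.4, 0.2, 0.0007, -0.0116, -0.0, 0.0, 0.0, -4.4, 0.2, 0.0016, -0.0118, 0.0, -0.0, 0.0, -4.4, 0.2, 0.0025, -0.012, -0.0, 0.0, -0.0, -4.4, 0.2, 0.0034, -0.0121, 0.0, -0.0, 0.0, -4.4]
0.05130921164006768
```

Emit:
carry_out --moves '[0.2,0,-0.01,0,0,0,0,0.2,0,-0.01,0,0,0,0,0.2,0,-0.007,0,0,0,0,0.2,0,-0.007,0,0,0,0,0.2,0,-0.006,0,0,0,0]'

```text
clock: 9.35
tcp_pos: [0.4619, -0.0829, 0.0283]
orientation: [-0.003, 0.973, -0.232, -0.005]
wrist_force: [-0.9, -1.3, 0.7]
finger_gap: 0.0512
```

Run:
```python
from h import *
plan([(-42,-51,30,-22,.2,1)])
```

```text
now bay [-43.2 -51.1  28.3] yaw -21.9 F [-0.9 -1.3  0.7] t 9.35
[0.2, 0.001, -0.0005, -0.0017, -0.3, 0.6, 0.1, 0.2, 0.0, 0.0, 0.0, 0.0, 0.0, 0.0, 0.2, 0.0, 0.0, 0.0, 0.0, 0.0, 0.0, 0.2, 0.0, 0.0, 0.0, 0.0, 0.0, 0.0, 0.2, 0.0, 0.0, 0.0, 0.0, 0.0, 0.0]
```

Emit:
carry_out --moves '[0.2,0,-0.012,0,0,0,-4.4,0.2,0.001,-0.012,0,0,0,-4.4,0.2,0.002,-0.012,0,0,0,-4.4,0.2,0.003,-0.012,0,0,0,-4.4,0.2,0.003,-0.012,0,0,0,-4.4]'

```text
clock: 9.98
tcp_pos: [0.4904, -0.0274, 0.0282]
orientation: [-0.003, 0.999, -0.036, -0.004]
wrist_force: [0.7, -1.2, -0.9]
finger_gap: 0.0511
```

```bash
cat >> h.py <<'E'
def fit(f,guess):
    o=cv2.cvtColor(bal(f,guess),cv2.COLOR_BGR2GRAY).astype(int)
    return o
E
python3 - <<'E'
from h import *
plan([(-22,20,28,0,.2,1)])
snap('side','s8.png')
o=bal('s8.png',(-22,70)); g=cv2.cvtColor(o,cv2.COLOR_BGR2HSV)
o7=bal('s7.png',(-25,20));
# sample known top-face and pan, wall pixels from r7 (560 flipped view -> 480 grid)
for u,v in[(230,200),(290,280),(350,350),(225,150),(300,180),(300,150),(240,120),(430,190),(160,350)]:
    print((u,v),o7[479-int(v*480/560),int(u*480/560)])
E
```

```text
now bay [-19.5   6.7  28.2] yaw 0.8 F [ 0.7 -1.2 -0.9] t 9.97
[0.2, -0.0023, -0.0133, 0.0003, -0.3, 0.5, 0.8, 0.2, 0.0, 0.0, 0.0, 0.0, 0.0, 0.0, 0.2, 0.0, 0.0, 0.0, 0.0, 0.0, 0.0, 0.2, 0.0, 0.0, 0.0, 0.0, 0.0, 0.0, 0.2, 0.0, 0.0, 0.0, 0.0, 0.0, 0.0]
(230, 200) [78 78 75]
(290, 280) [135 132 131]
(350, 350) [134 132 132]
(225, 150) [53 54 51]
(300, 180) [46 45 44]
(300, 150) [92 95 99]
(240, 120) [143 147 152]
(430, 190) [112 115 119]
(160, 350) [60 60 58]
```

```bash
cat >> h.py <<'E'
def fit(f,guess):
    o=cv2.GaussianBlur(bal(f,guess),(0,0),2).astype(int); v=o.max(2)
    m=((o[...,0]-o[...,2]>=0)&(v>36)&(v<160)).astype(np.uint8); m=cv2.morphologyEx(m,cv2.MORPH_OPEN,np.ones((15,15)))
    n,l,st,c=cv2.connectedComponentsWithStats(m); k=1+np.argmax(st[1:,4])
    ct=max(cv2.findContours((l==k).astype(np.uint8),0,2)[0],key=cv2.contourArea)
    (cx,cy),(w,h),a=cv2.minAreaRect(ct); ap=cv2.approxPolyDP(ct,12,True).reshape(-1,2)
    print('rect bay',guess[0]+cx/2-120,guess[1]+cy/2-120,'size',w/2,h/2,'ang',a); print('poly',(ap/2-120+np.array(guess)).round().tolist())
E
python3 - <<'E'
from h import *
fit('s7.png',(-25,20)); fit('s8.png',(-22,70))
E
```

```text
rect bay -24.039932250976562 8.454147338867188 size 114.80769348144531 104.88461303710938 ang 67.38013458251953
poly [[2.0, -60.0], [-85.0, -24.0], [-84.0, 0.0], [-50.0, 78.0], [36.0, 40.0], [37.0, 19.0]]
rect bay -22.817832946777344 72.27608489990234 size 97.16887664794922 118.1435775756836 ang 0.4696269929409027
poly [[24.0, 22.0], [14.0, 14.0], [2.0, 22.0], [-68.0, 21.0], [-70.0, 130.0], [22.0, 130.0]]
```

The balance is now square (fit angle 0.5°), at x ≈ -22 with its near edge at y ≈ 20. Pushing straight in.

Emit:
carry_out --moves '[0.2,-0.002,-0.014,0,-0.3,0.5,0.8,0.2,0,-0.018,0,0,0,0,0.2,0,-0.018,0,0,0,0,0.2,0,-0.018,0,0,0,0,0.2,0,-0.018,0,0,0,0]'

```text
clock: 10.65
tcp_pos: [0.4968, 0.0594, 0.0284]
orientation: [0.002, 0.999, -0.046, 0.001]
wrist_force: [-0.2, -1.9, 0.8]
finger_gap: 0.0513
```

Run:
```python
from h import *
plan([(-22,184,28,0,.2,5)])
snap('side','s9.png')
fit('s9.png',(-22,150))
```

```text
now bay [-20.6  93.7  28.4] yaw -0.3 F [-0.2 -1.9  0.8] t 10.65
[0.2, -0.0004, -0.0181, -0.0, 0.0, -0.0, -0.1, 0.2, -0.0004, -0.0181, 0.0, 0.0, -0.0, -0.1, 0.2, -0.0003, -0.0181, 0.0, 0.0, -0.0, -0.1, 0.2, -0.0003, -0.0181, 0.0, 0.0, -0.0, -0.1, 0.2, -0.0003, -0.0181, 0.0001, 0.0, -0.0, -0.1]
rect bay -22.50000762939453 160.24998474121094 size 107.49998474121094 96.99998474121094 ang 90.0
poly [[-70.0, 108.0], [-69.0, 213.0], [22.0, 213.0], [25.0, 108.0]]
```

Emit:
carry_out --moves '[0.2,0,-0.018,0,0,0,0,0.2,0,-0.018,0,0,0,0,0.2,0,-0.018,0,0,0,0,0.2,0,-0.018,0,0,0,0,0.2,0,-0.016,0,0,0,0]'

```text
clock: 11.32
tcp_pos: [0.5053, 0.1507, 0.0283]
orientation: [0.003, 0.999, -0.047, 0.001]
wrist_force: [0.0, -3.5, 2.6]
finger_gap: 0.0509
```

Run:
```python
from h import *
plan([(-22,186,28,0,.2,1)])
snap('side','s10.png');snap('top','t10.png')
fit('s10.png',(-22,230))
```

```text
now bay [-19.9 185.4  28.3] yaw -0.5 F [ 0.  -3.5  2.6] t 11.32
[0.2, -0.0021, -0.0006, 0.0003, 0.3, -0.1, -0.5, 0.2, 0.0, 0.0, 0.0, 0.0, 0.0, 0.0, 0.2, 0.0, 0.0, 0.0, 0.0, 0.0, 0.0, 0.2, 0.0, 0.0, 0.0, 0.0, 0.0, 0.0, 0.2, 0.0, 0.0, 0.0, 0.0, 0.0, 0.0]
rect bay -21.5 218.25 size 42.5 97.0 ang 90.0
poly [[26.0, 200.0], [-68.0, 199.0], [-70.0, 221.0], [26.0, 240.0]]
```

Run:
```python
from h import *
for uv in [(245,370),(258,375)]:print(tobay(onz('side',uv,.12)))
plan([(-22,170,28,0,.2,1),(-22,165,190,0,-1,3),(107,145,190,0,-1,2),(107,145,190,0,-1,2),(107,145,107,0,-1,2)])
```

```text
[ 77.42349279 162.95560133 120.        ]
[ 61.61360248 166.11951893 120.        ]
now bay [-19.9 186.6  28.2] yaw -0.3 F [ 0.3 -0.9 -0.2] t 11.43
[0.2, -0.002, 0.0166, 0.0002, 0.2, -0.1, -0.3, -1.0, -0.0, 0.0017, -0.054, -0.0, 0.0, 0.0, -1.0, -0.0, 0.0017, -0.054, -0.0, 0.0, 0.0, -1.0, -0.0, 0.0017, -0.054, -0.0, 0.0, 0.0, -1.0, 0.0645, 0.01, 0.0, 0.0, -0.0, -0.0]
[-1.0, 0.0645, 0.01, 0.0, 0.0, -0.0, -0.0, -1.0, 0.0, 0.0, 0.0, -0.0, 0.0, 0.0, -1.0, 0.0, 0.0, 0.0, -0.0, 0.0, -0.0, -1.0, 0.0, 0.0, 0.0415, -0.0, 0.0, 0.0, -1.0, 0.0, 0.0, 0.0415, -0.0, 0.0, 0.0]
```

Emit:
carry_out --moves '[0.2,0,0.016,0,0,0,0,0.2,0,0.002,-0.054,0,0,0,-1,0,0,-0.054,0,0,0,-1,0,0,-0.054,0,0,0,-1,0.055,0.01,0,0,0,0]'

```text
clock: 12.05
tcp_pos: [0.5532, 0.1158, 0.1936]
orientation: [0.001, 0.999, -0.045, -0.002]
wrist_force: [1.0, 0.9, 0.1]
finger_gap: -0.0003
```

Run:
```python
from h import *
plan([(106,145,180,0,-1,3),(106,145,107,0,-1,2)])
```

```text
now bay [ 30.8 154.7 193.6] yaw -0.3 F [1.  0.9 0.1] t 12.05
[-1.0, 0.0251, 0.0031, 0.0044, 0.1, 0.1, -0.1, -1.0, 0.0251, 0.0032, 0.0045, 0.1, 0.1, -0.1, -1.0, 0.0251, 0.0032, 0.0045, 0.1, 0.1, -0.1, -1.0, 0.0, -0.0, 0.0365, 0.0, 0.0, -0.0, -1.0, 0.0, -0.0, 0.0365, 0.0, 0.0, -0.0]
```

Emit:
carry_out --moves '[-1,0.025,0.003,0.003,0,0,0,-1,0.025,0.003,0.003,0,0,0,-1,0.02,0.002,0.003,0,0,0,-1,0,0,0,0,0,0,-1,0,0,0,0,0,0]'

```text
clock: 12.68
tcp_pos: [0.6257, 0.0931, 0.184]
orientation: [0.001, 0.999, -0.049, -0.002]
wrist_force: [-0.1, 1.3, 1.1]
finger_gap: 0.0001
```

Run:
```python
from h import *
plan([(107,145,107,0,-1,3),(107,145,107,0,-1,2)])
snap('side','s11.png')
```

```text
now bay [105.  138.3 184. ] yaw -0.7 F [-0.1  1.3  1.1] t 12.68
[-1.0, 0.0007, -0.0023, 0.0257, 0.0, 0.1, -0.2, -1.0, 0.0007, -0.0023, 0.0257, 0.0, 0.1, -0.2, -1.0, 0.0007, -0.0022, 0.0257, 0.0, 0.1, -0.2, -1.0, 0.0, 0.0, 0.0, -0.0, 0.0, -0.0, -1.0, 0.0, 0.0, 0.0, -0.0, 0.0, 0.0]
```

View pics/s11.png

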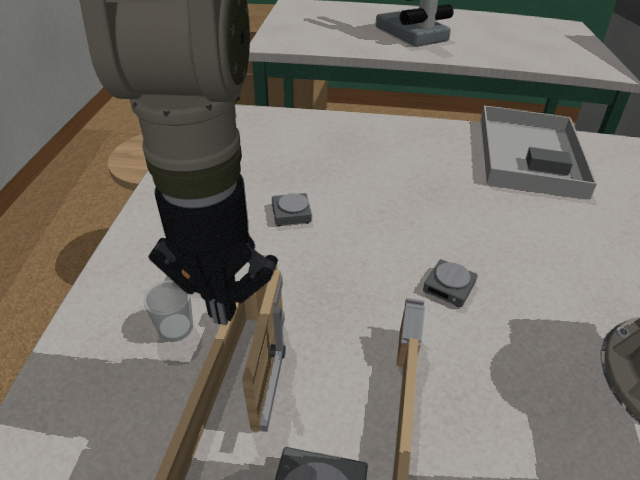

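Fingers are above the gap between the gate's inner face and the side wall (tips at (220,318)); the balance is well inside. Descending.

Emit:
carry_out --moves '[-1,0.001,-0.002,0.025,0,0,0,-1,0.001,-0.002,0.025,0,0,0,-1,0,-0.001,0.024,0,0,0,-1,0,0,0,0,0,0,-1,0,0,0,0,0,0]'

```text
clock: 13.35
tcp_pos: [0.6251, 0.0986, 0.1116]
orientation: [0.0, 0.999, -0.048, -0.001]
wrist_force: [-0.9, -0.1, -0.4]
finger_gap: 0.0001
```

Run:
```python
from h import *
plan([(*gf(-140,14,t),107,0,-1,1) for t in (85,80,74,68,62, 56,50,44,38,32)])
```

```text
now bay [103.9 143.7 111.6] yaw -0.6 F [-0.9 -0.1 -0.4] t 13.35
[-1.0, -0.0191, 0.0032, 0.0047, 0.0, 0.1, -0.6, -1.0, -0.0123, 0.0004, -0.0, -0.0, -0.0, -0.0, -1.0, -0.0146, 0.0019, 0.0, 0.0, -0.0, 0.0, -1.0, -0.0143, 0.0034, 0.0, 0.0, -0.0, -0.0, -1.0, -0.0139, 0.0049, 0.0, 0.0, 0.0, -0.0]
[-1.0, -0.0133, 0.0063, 0.0, 0.0, 0.0, -0.0, -1.0, -0.0126, 0.0076, 0.0, -0.0, 0.0, -0.0, -1.0, -0.0117, 0.0089, -0.0, -0.0, 0.0, 0.0, -1.0, -0.0107, 0.0101, -0.0, -0.0, 0.0, -0.0, -1.0, -0.0096, 0.0112, -0.0, -0.0, -0.0, -0.0]
```

Emit:
carry_out --moves '[-1,-0.015,0.003,0.004,0,0,-0.6,-1,-0.013,0,0,0,0,0,-1,-0.015,0.002,0,0,0,0,-1,-0.014,0.003,0,0,0,0,-1,-0.014,0.005,0,0,0,0]'

```text
clock: 13.98
tcp_pos: [0.5549, 0.0924, 0.1141]
orientation: [-0.0, 0.999, -0.043, 0.005]
wrist_force: [-0.0, -0.4, -0.5]
finger_gap: -0.0001
```

Run:
```python
from h import *
s,p,q=pose();b=tobay(p);print(np.degrees(np.arctan2(b[1],83-b[0])))
plan([(*gf(-140,14,t),107,0,-1,1) for t in (56,50,44,38,32)])
im=snap('side','s12.png')
```

```text
69.74913675019756
now bay [ 34.5 131.5 114.1] yaw -0.0 F [-0.  -0.4 -0.5] t 13.97
[-1.0, -0.0182, 0.0076, 0.0069, -0.1, -0.6, -0.0, -1.0, -0.0126, 0.0076, 0.0, 0.0, 0.0, -0.0, -1.0, -0.0117, 0.0089, -0.0, -0.0, 0.0, 0.0, -1.0, -0.0107, 0.0101, 0.0, 0.0, -0.0, 0.0, -1.0, -0.0096, 0.0112, -0.0, -0.0, 0.0, 0.0]
```

```bash
cat >> h.py <<'E'
def gate(f):
    """light plywood (top edge of the panel) along each candidate angle"""
    im=cv2.imread('pics/'+f).astype(int); res=[]
    for t in np.arange(-4,102,2):
        s=[]
        for gx in np.arange(-168,-100,4):
            x,y=gf(gx,0,t); u,v=proj('side',bay(x,y,120))[0].round().astype(int)
            if 0<=v<480 and 0<=u<640: b,g,r=im[v,u]; s.append(r-b)
        res.append((round(float(np.median(s))),int(t)))
    print('gate',sorted(res)[::-1][:7])
E
python3 - <<'E'
from h import *
gate('s5.png');gate('s0.png');gate('s12.png')
E
```

```text
gate [(38, 88), (38, 86), (30, 84), (25, 100), (25, 98), (24, 80), (23, 82)]
gate [(48, 2), (48, 0), (35, 100), (35, 98), (33, 28), (33, 26), (33, 20)]
gate [(39, 62), (28, 100), (27, 98), (10, 22), (9, 96), (9, 28), (9, 26)]
```

Emit:
carry_out --moves '[-1,-0.014,0.006,0.006,0,-0.6,0,-1,-0.013,0.008,0,0,0,0,-1,-0.012,0.009,0,0,0,0,-1,-0.011,0.01,0,0,0,0,-1,-0.01,0.011,0,0,0,0]'

```text
clock: 14.65
tcp_pos: [0.4889, 0.0521, 0.1113]
orientation: [-0.001, 0.999, -0.043, 0.002]
wrist_force: [0.5, -0.2, 0.0]
finger_gap: -0.0
```

Run:
```python
from h import *
snap('side','s13.png');gate('s13.png')
s,p,q=pose();b=tobay(p);print(np.degrees(np.arctan2(b[1],83-b[0])), np.hypot(b[1],83-b[0]))
plan([(*gf(-140,13,t),107,0,-1,1) for t in (26,21,16,11,6)])
```

```text
gate [(35, 48), (34, 52), (34, 50), (33, 58), (33, 54), (33, 46), (32, 56)]
37.01759422415995 140.78851434919224
now bay [-29.4  84.8 111.1] yaw -0.0 F [-1.5 -0.8 -0.2] t 14.7
[-1.0, -0.0077, 0.0117, 0.0041, -0.0, -0.2, -0.0, -1.0, -0.0059, 0.0107, 0.0, 0.0, -0.0, -0.0, -1.0, -0.005, 0.0112, -0.0, -0.0, 0.0, 0.0, -1.0, -0.004, 0.0116, 0.0, 0.0, 0.0, -0.0, -1.0, -0.0029, 0.0119, -0.0, -0.0, 0.0, 0.0]
```

The gate follows the fingers (62° when measured). Continuing to shut it over the ramp.

Emit:
carry_out --moves '[-1,-0.007,0.012,0.004,0,0,0,-1,-0.006,0.012,0,0,0,0,-1,-0.004,0.012,0,0,0,0,-1,-0.003,0.012,0,0,0,0,-1,-0.001,0.012,0,0,0,0]'

```text
clock: 15.32
tcp_pos: [0.4602, -0.0086, 0.107]
orientation: [-0.003, 0.999, -0.042, 0.002]
wrist_force: [0.6, -1.1, -0.2]
finger_gap: -0.0
```

Run:
```python
from h import *
snap('side','s14.png');gate('s14.png')
plan([(-55,14,107,0,-1,5)])
```

```text
gate [(36, 30), (36, 28), (36, 26), (36, 24), (36, 22), (35, 34), (35, 32)]
now bay [-51.3  20.3 106.9] yaw -0.0 F [-0.3 -2.2  0.4] t 15.38
[-1.0, -0.0007, 0.0013, -0.0, -0.0, -0.0, -0.0, -1.0, -0.0007, 0.0013, -0.0, -0.0, -0.0, -0.0, -1.0, -0.0007, 0.0013, -0.0, -0.0, -0.0, -0.0, -1.0, -0.0007, 0.0013, -0.0, -0.0, -0.0, -0.0, -1.0, -0.0007, 0.0013, -0.0, -0.0, -0.0, -0.0]
```

Emit:
carry_out --moves '[-1,0,0.004,0,0,0,0,-1,0,0.005,0,0,0,0,-1,0,0.006,0,0,0,0,-1,0,0.006,0,0,0,0,-1,0,0.006,0,0,0,0]'

```text
clock: 16.0
tcp_pos: [0.4596, -0.0119, 0.1076]
orientation: [-0.034, 0.999, -0.034, 0.006]
wrist_force: [3.0, 25.0, 5.8]
finger_gap: 0.0
```

Run:
```python
from h import *
plan([(-55,40,107,0,-1,2),(-55,40,210,0,-1,3)])
```

```text
now bay [-51.5  19.4 107.6] yaw 0.9 F [ 3.  25.   5.8] t 16.0
[-1.0, -0.0016, -0.0103, 0.001, -2.0, -0.2, 0.5, -1.0, -0.0017, -0.0103, 0.0006, -2.0, -0.2, 0.5, -1.0, -0.0, 0.0, -0.0343, 0.0, 0.0, -0.0, -1.0, -0.0, 0.0, -0.0343, 0.0, 0.0, -0.0, -1.0, -0.0, 0.0, -0.0343, 0.0, 0.0, -0.0]
```

25 N against the stop, so the gate should be shut. Backing off to check.

Emit:
carry_out --moves '[-1,0,-0.01,0,-2,0,0,-1,0,-0.012,0,-2,0,0,-1,0,-0.01,-0.035,0,0,0,-1,0,0,-0.05,0,0,0,-1,0,0,-0.05,0,0,0]'

```text
clock: 16.62
tcp_pos: [0.4576, 0.0213, 0.2427]
orientation: [0.002, 0.999, -0.034, -0.001]
wrist_force: [1.4, -0.0, 0.7]
finger_gap: -0.0
```

Emit:
carry_out --moves '[-1,-0.05,-0.04,-0.02,0,0,0,-1,-0.04,-0.05,0,0,0,0,-1,-0.02,-0.05,0,0,0,0,-1,0,-0.05,0,0,0,0,-1,0,0,0,0,0,0]'

```text
clock: 17.25
tcp_pos: [0.3665, 0.218, 0.266]
orientation: [0.003, 0.999, -0.036, 0.005]
wrist_force: [-0.7, 0.2, -0.2]
finger_gap: -0.0002
```

Run:
```python
from h import *
plan([(-120,200,250,0,-1,1)])
a=snap('side','s15.png').astype(int);snap('top','t15.png');gate('s15.png')
b=cv2.imread('pics/s0.png')[:,:,::-1].astype(int)
for name,p in [('gate free end in',(-91,6,120)),('lever tip',(-12,-20,148)),('bar nose',(-108,-24,72)),('catch',(-108,-10,78)),('post',(98,0,130))]:
    u,v=proj('side',bay(*p))[0].round().astype(int); 
    A=a[v-12:v+13,u-12:u+13].mean(2);B=b[v-12:v+13,u-12:u+13].mean(2)
    # best shift between the pictures
    r=cv2.matchTemplate(a[v-30:v+31,u-30:u+31].mean(2).astype(np.float32),B.astype(np.float32),cv2.TM_CCOEFF_NORMED); _,m,_,l=cv2.minMaxLoc(r)
    print(name,(u,v),'shift',(l[0]-18,l[1]-18),round(m,3),'absdiff',round(float(abs(A-B).mean()),1))
for name,c in [('jar',(213,212)),('slidebox',(195,266)),('beaker',(170,311))]:
    u,v=c;B=b[v-20:v+21,u-20:u+21].mean(2);r=cv2.matchTemplate(a[v-40:v+41,u-40:u+41].mean(2).astype(np.float32),B.astype(np.float32),cv2.TM_CCOEFF_NORMED); _,m,_,l=cv2.minMaxLoc(r);print(name,(l[0]-20,l[1]-20),round(m,3))
```

```text
now bay [-164.   240.6  266. ] yaw 0.8 F [-0.7  0.2 -0.2] t 17.25
[-1.0, 0.0432, 0.0411, 0.0167, 0.3, -0.6, 0.8, -1.0, 0.0, 0.0, 0.0, 0.0, 0.0, 0.0, -1.0, 0.0, 0.0, 0.0, 0.0, 0.0, 0.0, -1.0, 0.0, 0.0, 0.0, 0.0, 0.0, 0.0, -1.0, 0.0, 0.0, 0.0, 0.0, 0.0, 0.0]
gate [(50, 2), (50, 0), (37, 100), (37, 98), (35, 22), (35, 18), (35, 8)]
gate free end in (np.int64(408), np.int64(291)) shift (0, 0) 0.998 absdiff 9.0
lever tip (np.int64(351), np.int64(253)) shift (14, 18) 0.562 absdiff 59.8
bar nose (np.int64(416), np.int64(300)) shift (0, 0) 0.997 absdiff 8.8
catch (np.int64(417), np.int64(305)) shift (0, 0) 0.997 absdiff 9.1
post (np.int64(266), np.int64(261)) shift (0, 0) 0.999 absdiff 8.2
jar (0, 0) 0.999
slidebox (0, 0) 0.998
beaker (0, 0) 0.995
```

Run:
```python
from h import *
a=cv2.imread('pics/s15.png').astype(int);b=cv2.imread('pics/s0.png').astype(int)
for v in (254,260,266): print(v,a[v,336:366:2].mean(1).round().astype(int),b[v,336:366:2].mean(1).round().astype(int))
fit('s15.png',(-22,230))
# top view: pan / body
t=cv2.imread('pics/t15.png').astype(int)
for y in (180,190,196,200,204,210,225,245,285,300): print(y,[t[int(v),int(u)].tolist() for u,v in proj('top',[bay(x,y,34) for x in(0,20)])])
```

```text
254 [158 161 161 157 156  98 105 116 118 143 158 159 159 161 160] [ 74  78  79  75  51  72  86 103 111 105 115 114 113 116 115]
260 [154 155 157 158 149  71  68  69  68 157 158 156 156 158 157] [40 39 40 37 44 64 64 63 65 46 42 38 41 39 39]
266 [157 155 156 156 140  70  70  70 103 158 157 158 158 153 154] [39 37 40 37 48 65 63 65 60 40 40 38 42 41 40]
rect bay -21.75 220.5 size 37.0 96.5 ang 90.0
poly [[-70.0, 204.0], [-70.0, 221.0], [26.0, 239.0], [24.0, 202.0]]
180 [[67, 72, 75], [66, 73, 73]]
190 [[30, 34, 33], [50, 54, 53]]
196 [[24, 24, 21], [15, 19, 13]]
200 [[27, 30, 27], [24, 24, 23]]
204 [[31, 31, 31], [27, 29, 28]]
210 [[27, 25, 23], [27, 30, 26]]
225 [[52, 50, 50], [25, 26, 28]]
245 [[52, 51, 48], [36, 36, 35]]
285 [[70, 68, 67], [44, 45, 42]]
300 [[19, 31, 38], [19, 28, 35]]
```

Lever columns match the start picture (upright, columns 346–352), the bar nose and catch patches match the start, and the balance sits at y ≈ 200–300 inside. Handing in.

```bash
python3 -c "
from workcell import env
print(env.hand_in())"
```

```text
the job is handed in; nothing more can be done
None
```

The largest balance is in the bay, the gate is shut, and the latch bar is back down in front of its catch. I handed the job in at about 17 s.

**What I did:** I pushed the lever over to lift the bar and swung the gate about 86–88° open, short of the 1.75 rad (100°) stop. I then slid the balance in along the bench and pushed the gate shut from inside until it pressed 25 N against its stop. After that I withdrew the arm.

**What went wrong on the way:** On the first push, with the fingers fully open, the balance turned about 22° in the gateway. I backed off, narrowed the fingers, turned it straight while pushing (0.5° off by the fit), and pushed it the rest of the way in.

**Last checks:**
- **Gate:** measured at 0–2°. Its free edge, the bar's nose and the catch show no shift from the start picture (match 0.997 or better).
- **Lever:** upright at its original place. The automatic patch match there failed at 0.56, I think because the balance behind it is gone, so I compared the pixel columns directly.
- **Balance:** its near edge is about 200 mm past the gateway and square, clear of the gate's 174 mm swing. The side view cuts off its far edge, so I didn't measure that end.
- **Bystanders:** the jar, slide box and beaker show no shift.

The final checks were numeric comparisons, because I had already used all 12 picture views.

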